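Hang the assembly mallet home in its slotted ring

ROBOT

A 6-joint arm with a two-finger parallel gripper is mounted at the origin on the work surface. World frame = base frame: x ahead of the robot, y to its left, z up, the work surface at z = 0. Lengths are in m, angles in degrees, forces in N, time in s.
With the tool pointing down it reaches from about 0.4 to 0.825 m from the base axis. Payload 7 kg.
Tool frame: the origin (TCP) lies at the very end of the fingers, on their centre line; the grasp point (between the pads) lies 19 mm behind it (ctrl.hold_point_z is the distance from the TCP to the grasp point, in m); z points along the fingers, x is the direction in which the jaws open and shut, and the axes are right-handed (so a half turn about z gives the same grasp; the last joint's range is limited). The gripper opens to 88 mm and grips with 3 to 60 N. Pads are 19 mm wide; open, the fingers measure 130 mm over their backs; the gripper's body (78 mm by 193 mm) begins 47 mm behind the grasp point.
Start: joints at [88.299, 20.546, 0.682, 0, -70.136, -16.507], TCP at [0.211, 0.641, 0.227] pointing down, gripper open.
Joint ranges: [-176.03, 176.03], [-82.01, 121.73], [-58.28, 71.71], [-173.87, 95.51], [-174.79, -0.11], [-173.66, 173.66]. Speed limits (degrees/s): [136.94, 136.94, 172.46, 180, 180, 180].

INTERFACE

Orientations are given as [roll, pitch, yaw] about the fixed x, y, z axes, in that order (R = Rz(yaw) Ry(pitch) Rx(roll)).
In Python, from plant import ctrl gives the robot as it stands.
- The arm moves only by the tool servo_tool, never from a script. Its argument "rows" is text: rows parted by semicolons, each of 6 numbers parted by spaces: the shift along the tool's x, y, z in cm, then the turn, a rotation vector about the tool's x, y, z in rad. In form: tx ty tz ax ay az; .... A call has 1 to 5 rows; each row shifts and turns the pose as measured when the row begins, along the tool's axes as they then stand; what a row does not reach is not made up. A row lasts 1/12 s, in which the tool goes at most 41.7 mm and 7.16 degrees, less where a joint would pass 70% of its speed; a pose out of reach is approached as far as the arm can. A call is refused whole if a number of a shift passes 4.17 or a number of a turn 0.125, either way. A call with a gripper value outside its range is refused whole. "grip" is the finger opening in cm, from 0 to 8.76, set as the call begins (left out, the last holds). The fingers move at their own pace and stop on an object; the grip force is fixed at half the most. Time passes only in rows, so rows that do not move let the fingers close. It gives the time, the measured TCP pose, the force and the opening at its end, in the units of the state.
- ctrl.get_obs(): the state, without advancing time (a new reading comes with each control period).
- ctrl.snapshot(name): name is "scene" or "side" or "wrist"; returns a dict with "frame" (400x640x3 uint8, red, green, blue), "K" (3x3 intrinsics, pixels), "k1" (the pictures are not rectified: a ray, as slopes to the right and down, at radius r is drawn at 1 + k1 r^2 times it, then the intrinsics apply), "eye" and "attitude" of the camera in the world. Camera axes: x right, y up, looking along -z (the intrinsics and any distortion apply to the point x, -y, -z); pixel columns grow to the right and rows downward; lengths in m; the calibration is good to about 2 mm. A picture is of the moment at which its call begins. There is no depth.
- ctrl.close_job(): hands the job in, once; it reports no verdict.
Trained networks look in a picture, given as the dict that the camera call returned (one of the last four; its "shot" number tells which), for a name from the list of things; names that differ only in an ending like _2 or _b are one class to them, and where a whole thing is asked for, a point or a joint stands for the part that bears it (a point fixed in the world has none). Each returns a list of dicts, best first, with "confidence" (0 to 1); they miss things now and then, are a little off and sometimes report something else, mostly with a low value. They report only what shows in the picture. A call takes as long as a camera call. They do not tell look-alikes from the thing itself.
- ctrl.spot_in(label, picture): "point" ([x, y, z] in m, in world coordinates, good to about 4 mm: the middle of the surface that is visible of it).
- ctrl.outline_of(label, picture): "pixels" (400x640 bool, what is visible of it).
- ctrl.place_of(label, picture): "point" ([x, y, z] in m, in world coordinates, good to about 4 mm: a listed point, or the origin of a listed thing).
The state is a dict: "clock": time; "joint_pos": joint angles; "qvel": joint speeds; "tau": joint torques, N m; "tool_pos": TCP position; "orientation": TCP orientation; "force": force on the tool from outside, world axes, zero at the start; "moment": the same for the moment, N m; "opening": finger opening in m.
Only numpy, scipy, OpenCV 4.12 (cv2) and the standard library are available. Lean on these libraries where they do the work, as an engineer would, in place of code of your own. Each camera call takes 0.05 s, during which the arm holds its last target.

TASK

Take the white-headed mallet out of the parking block and hang it up in the ring holder: lower it handle first through the ring, then turn it under light pressure until the pin under its head finds the slot and the head sits fully home on the ring, and let go. The ring is sprung and delicate: never press or knock it with more than 25 N, and do not drop the mallet into it from a height. Leave everything else on the bench where it is.

Things in the scene. Friction and masses are not known exactly. Their poses are not given: they have to be found in the camera images.
- mallet: assembly mallet, 0.25 to 0.4 kg, at the start standing handle-down in the parking block's large hole (tip 10 mm above the bench). Origin at the handle's lower tip; z runs up to the head, x along the head's length. Round aluminium handle, 20 mm thick, tapering to 11 mm over the last 10 mm; tip to underside of head 100 mm. The same after a half turn about z
- mallet_head (a point): centre of the mallet's white nylon head, a block 80 mm long (x), 28 mm wide (y) and 42 mm tall (z), 121 mm above the tip; the same axes as the mallet. Grip it across its 28 mm width, by its upper part
- mallet_pin (a point): centre of the round steel cross-pin through the handle just under the head: 9 mm thick, 45 mm long, parallel to the mallet's x; its underside is 91 mm above the tip, 9 mm below the head's underside
- holder: fixed ring holder: base plate 12 mm thick and a low bracket on its +x side that carry a steel ring with a vertical axis. Origin on the ring's axis at bench height; x points from ring to bracket. Nothing of it is higher than the ring's rim, 125 mm above the bench. The ring is 52 mm across with a 47 mm square top; bore 23 mm wide, 33 mm deep, open below
- holder_rim (a point): point on the ring's axis level with its top face (unpressed); axes of the holder. One straight slot, 12 mm wide, 12 mm deep, cuts across the top face through the axis: the mallet's pin drops into it and the head's underside then lies on the rim. Its direction varies and is NOT reported: 0.25 to 1.45 rad anticlockwise (from above) of the holder's x. It stays put unless twisted by over 0.35 N m
- holder_foot (a point): lower end of the ring's bore, on its axis, 33 mm below the rim; axes of the holder. The ring is sprung: it stays up below about 3.5 N, then gives 1 mm for each further 2.2 N straight down, 8 mm at most, and comes back. With the pin on the rim and not over the slot, the ring gives under a push; over the slot the push vanishes and the mallet can sink 9 mm
- block: fixed black parking block, 130 x 66 x 55 mm, origin at the centre of its underside; the mallet's hole (23.5 mm wide, 45 mm deep) lies 35 mm to its -x side, a small hole with a nut driver 43 mm to its +x side
- driver: nut driver standing handle-up in the block's small hole, 26 mm thick, 86 mm tall; origin at its lower end; to be left alone
- objective: dark microscope objective standing on the bench, 32 mm across, 42 mm tall; origin at the centre of its underside; to be left alone
- bottle: white capped bottle, 56 mm across, 150 mm tall; origin at the centre of its underside; to be left alone
- tray: black open tray, 160 x 110 x 30 mm; origin at the centre of its underside; to be left alone
- jar: small clear jar with a lid, 48 mm across, 50 mm tall; origin at the centre of its underside; to be left alone
- tweezers: steel tweezers lying flat, 120 mm long, 8 mm thick at most; origin at the middle of the underside; to be left alone
- weight: small brass weight, 34 mm across, 30 mm tall; origin at the centre of its underside; to be left alone
- board_case: flat grey board case, 140 x 100 x 22 mm; origin at the centre of its underside; to be left alone
Mind the look-alikes: they are no part of the job. Leave any pink look-alike of the mallet alone.

How it is judged:
By the outcome, as a careful person would: the job done as asked, in the order asked, and still so for the second after the job is handed in, with the robot touching nothing.
It also fails if it takes over 58 s, if anything falls off the work surface, if the arm or the gripper's body presses on something with over 40 N, if the wrist force passes 120 N, or if a joint passes its speed limit or range.

## Working session

There is one attempt and no reset: what is moved stays moved. The work goes in short steps, Python scripts to look and compute and a tool call to move; the robot and the scene stay as the last step left them, time stands still between calls to the robot, and variables do not carry over. Pictures are saved under pics/ and viewed, and the job is handed in when it is done.

Besides the shell and the picture viewer there is one more tool, called as name(argument=value, ...) on one line, values as JSON. servo_tool: Moves the arm, as the interface text tells. Its arguments: {"type":"object","properties":{"rows":{"type":"string"},"grip":{"type":"number"}},"required":["rows"]}

```bash
mkdir -p pics; ls; python3 - <<'E'
from plant import ctrl
import cv2,numpy as np,pickle
o=ctrl.get_obs();print(o)
print(ctrl.hold_point_z)
for n in ["scene","side","wrist"]:
    s=ctrl.snapshot(n);pickle.dump(s,open(f"{n}0.pkl","wb"))
    cv2.imwrite(f"pics/{n}0.png",s["frame"][:,:,::-1])
    print(n,s["eye"],s["K"].tolist(),s["k1"])
    for l in ["mallet","mallet_head","mallet_pin","holder","holder_rim","block"]:
        r=ctrl.place_of(l,s);print(l,[(np.round(q["point"],4).tolist(),round(q["confidence"],2)) for q in r[:3]])
E
```

```text
pics
{'clock': 0.0, 'joint_pos': array([ 8.82979495e+01,  2.05906868e+01,  6.35711697e-01, -2.35002527e-02,
       -7.01345796e+01, -1.65062954e+01]), 'qvel': array([ 0.02621427,  0.07135202, -0.0261026 , -0.05403217, -0.00108572,
        0.01773101]), 'tau': array([-9.65349027e-04, -5.82712734e+01,  2.93055135e+01,  6.99697718e+00,
        6.87709486e-03, -1.58548964e-04]), 'tool_pos': array([0.21077862, 0.64074679, 0.22563521]), 'orientation': array([-1.79995734e+02, -9.21414920e-02, -1.08216352e+02]), 'force': array([ 0.40378795, -0.89657868,  0.17545008]), 'moment': array([0.00092713, 0.01290176, 0.00432976]), 'opening': 0.08752652474979426}
0.0188
scene [0.96728902 0.73613538 0.63873378] [[382.3233866580074, 0.0, 320.3514698231865], [0.0, 382.3233866580074, 201.54858809654186], [0.0, 0.0, 1.0]] 0.000408448735048186
mallet [([0.5575, 0.2963, 0.0048], 0.92), ([0.4301, 0.2566, -0.0015], 0.86), ([0.4475, 0.1438, 0.0113], 0.64)]
mallet_head [([0.448, 0.1461, 0.129], 0.93), ([0.5591, 0.2902, 0.1205], 0.88), ([0.4302, 0.2656, 0.1226], 0.85)]
mallet_pin [([0.4306, 0.2607, 0.0965], 0.88)
[... 493 characters left out ...]
565, 0.2962, 0.0021], 0.57)]
mallet_head [([0.4517, 0.1471, 0.1301], 0.63), ([0.5588, 0.2905, 0.1216], 0.59), ([0.427, 0.2584, 0.12], 0.53)]
mallet_pin [([0.5557, 0.2938, 0.0974], 0.85), ([0.4442, 0.1462, 0.1049], 0.74), ([0.4285, 0.2578, 0.0996], 0.63)]
holder [([0.5823, -0.2182, -0.0012], 0.73)]
holder_rim [([0.5811, -0.2164, 0.1244], 0.62), ([0.5886, 0.0049, -0.0011], 0.32)]
block [([0.5265, 0.1377, 0.0102], 0.73), ([0.4838, 0.1483, 0.0026], 0.6)]
wrist [0.29030982 0.61490922 0.38616442] [[360.14646158040875, 0.0, 319.66197935541163], [0.0, 360.14646158040875, 204.82563340651356], [0.0, 0.0, 1.0]] -0.06142270936704753
mallet []
mallet_head []
mallet_pin []
holder []
holder_rim []
block []
```

View pics/scene0.png

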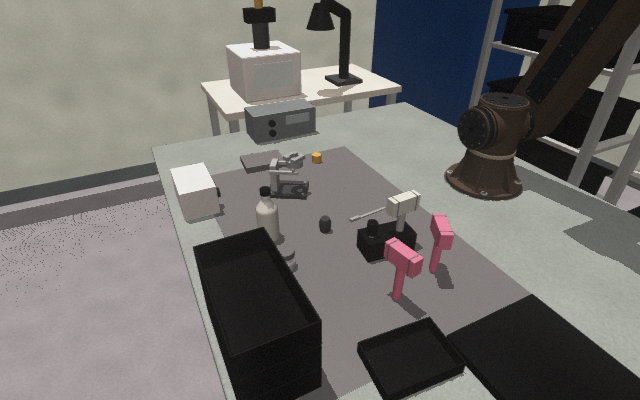

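View pics/side0.png

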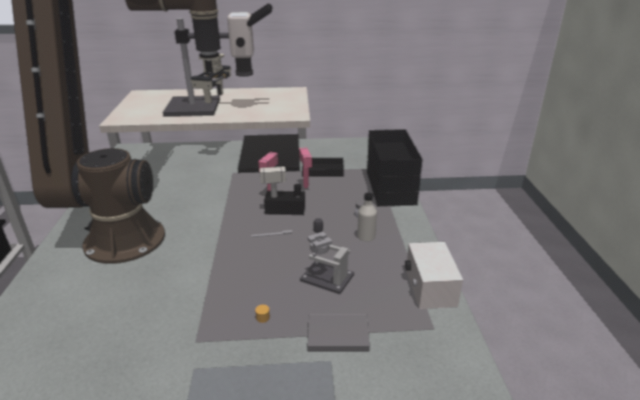

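View pics/wrist0.png

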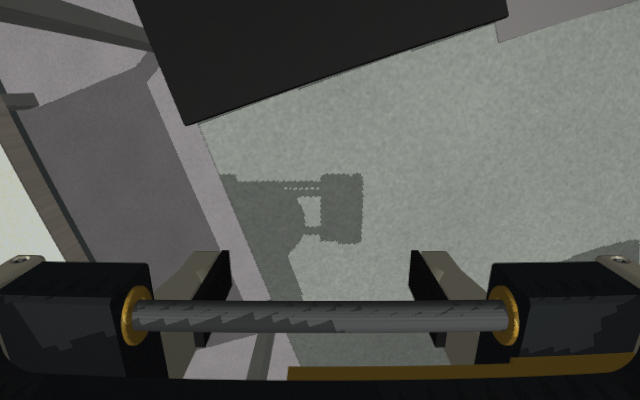

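```bash
cat > h.py <<'E'
import numpy as np,cv2,pickle
from scipy.spatial.transform import Rotation as R
def Rm(s):
    a=np.array(s["attitude"],float)
    if a.shape==(3,3): return a
    if a.shape==(4,): return None
    return R.from_euler("xyz",a,degrees=True).as_matrix()
def proj(s,P):
    p=(np.atleast_2d(P)-s["eye"])@Rm(s)
    u=np.c_[p[:,0],-p[:,1]]/(-p[:,2:3])
    u=u*(1+s["k1"]*(u**2).sum(1,keepdims=True))
    K=s["K"];return np.c_[K[0,0]*u[:,0]+K[0,2],K[1,1]*u[:,1]+K[1,2]]
def ray(s,uv,z):
    K=s["K"];d=np.array([(uv[0]-K[0,2])/K[0,0],(uv[1]-K[1,2])/K[1,1]]);u=d.copy()
    for _ in range(10):u=d/(1+s["k1"]*(u@u))
    v=Rm(s)@np.array([u[0],-u[1],-1]);e=np.array(s["eye"])
    return e+v*(z-e[2])/v[2]
E
python3 - <<'E'
from h import *
for n,c in [("scene",[(250,140),(340,180)]),("side",[(290,210),(240,130)])]:
    s=pickle.load(open(n+"0.pkl","rb"));print(s["attitude"])
    print(proj(s,[[.5815,-.215,0],[.5815,-.215,.125],[.448,.146,.131],[.43,.259,.12]]))
    for i,(x,y) in enumerate(c):
        f=s["frame"][y:y+90,x:x+120,::-1]
        cv2.imwrite(f"pics/{n}_c{i}.png",cv2.resize(f,None,fx=5,fy=5,interpolation=cv2.INTER_CUBIC))
E
```

```text
[ 56.42278936  -0.24926411 153.44690977]
[[294.07281449 190.74448491]
 [292.6570392  155.05189106]
 [403.33900773 202.96930859]
 [440.53796862 230.68456067]]
[59.41455962 -0.21822327 -4.44742545]
[[319.74881874 275.85177142]
 [319.40458109 238.18894134]
 [271.46173649 174.29640886]
 [267.29666459 162.28927888]]
```

View pics/scene_c0.png

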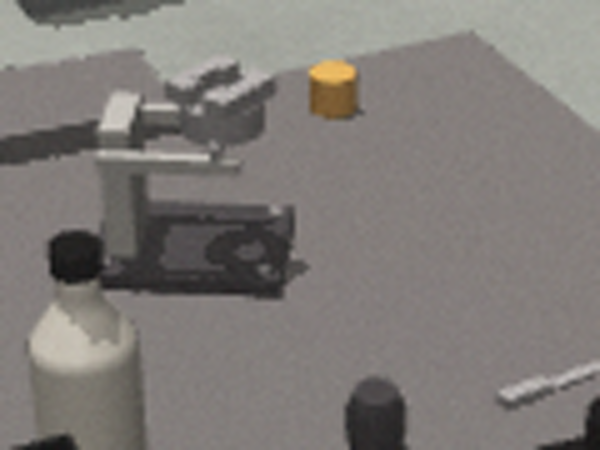

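View pics/scene_c1.png

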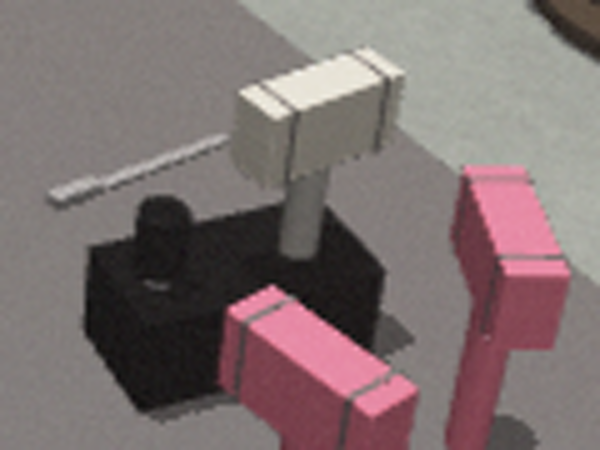

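View pics/side_c0.png

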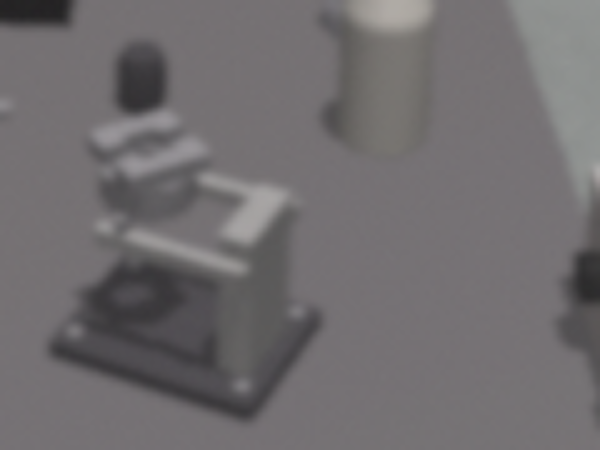

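View pics/side_c1.png

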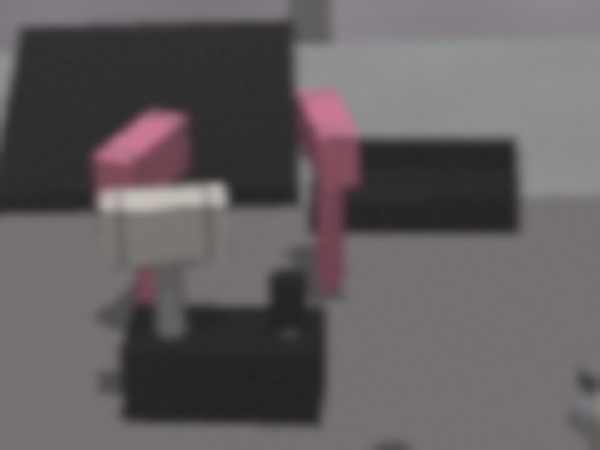

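```bash
python3 - <<'E'
from h import *
from plant import ctrl
s=pickle.load(open("scene0.pkl","rb"))
for p in [(237,93),(362,48),(405,73),(287,118)]:
    print(ray(s,(340+p[0]/5,180+p[1]/5),.152))
o=ctrl.get_obs();Rt=R.from_euler("xyz",o["orientation"],degrees=True).as_matrix();print(Rt.round(3))
E
```

```text
[0.49172477 0.13905404 0.152     ]
[0.41429497 0.13270444 0.152     ]
[0.41006815 0.15984638 0.152     ]
[0.48326882 0.16651798 0.152     ]
[[-0.312 -0.95   0.   ]
 [-0.95   0.312  0.   ]
 [-0.     0.    -1.   ]]
```

```bash
cat >> h.py <<'E'
from plant import ctrl
def plan(pos,yaw=None,step=4.1,stepr=0.12,nmax=60,tilt=True):
    o=ctrl.get_obs();p=np.array(o["tool_pos"]);r=R.from_euler("xyz",o["orientation"],degrees=True)
    y=o["orientation"][2] if yaw is None else yaw
    rt=R.from_euler("xyz",[180,0,y],degrees=True)
    print("t",round(o["clock"],2),"p",p.round(4),"rpy",o["orientation"].round(2),"F",o["force"].round(1),"open",round(o["opening"],4))
    for i in range(nmax):
        d=r.inv().apply(np.array(pos)-p)*100; w=(r.inv()*rt).as_rotvec()
        n=max(np.linalg.norm(d)/step,np.linalg.norm(w)/stepr)
        if n<0.01:break
        k=max(n,1); dd=np.round(d/k,2); ww=np.round(w/k,3)
        print(*[f"{v:g}" for v in dd],*[f"{v:g}" for v in ww],end="; " if i%5!=4 else "\n")
        p=p+r.apply(dd/100); r=r*R.from_rotvec(ww)
    print()
E
python3 -c "
from h import *
plan([.45,.148,.24],-85)"
```

```text
t 1.05 p [0.2109 0.6412 0.2266] rpy [ 180.      0.   -108.21] F [ 0.7 -0.6 -0.3] open 0.0876
2.94 -2.85 -0.1 0 0 -0.03; 3.03 -2.76 -0.1 0 0 -0.03; 3.11 -2.67 -0.1 0 0 -0.03; 3.19 -2.57 -0.1 0 0 -0.03; 3.26 -2.48 -0.1 0 0 -0.03
3.34 -2.38 -0.1 0 0 -0.03; 3.41 -2.28 -0.1 0 0 -0.031; 3.48 -2.17 -0.1 -0 0 -0.03; 3.54 -2.07 -0.1 -0 0 -0.031; 3.6 -1.95 -0.1 -0 0 -0.03
3.66 -1.85 -0.1 -0 0 -0.031; 3.72 -1.73 -0.1 -0 0 -0.03; 3.77 -1.62 -0.1 -0 0 -0.031; 1.41 -0.56 -0.04 -0 0 -0.011;
```

servo_tool(rows="2.94 -2.85 -0.1 0 0 -0.03; 3.03 -2.76 -0.1 0 0 -0.03; 3.11 -2.67 -0.1 0 0 -0.03; 3.19 -2.57 -0.1 0 0 -0.03; 3.26 -2.48 -0.1 0 0 -0.03")

```text
clock: 1.47
tool_pos: [0.2997, 0.4573, 0.228]
orientation: [-180.0, -0.2, -98.9]
force: [1.4, -0.1, 0.4]
opening: 0.0876
```

servo_tool(rows="3.34 -2.38 -0.1 0 0 -0.03; 3.41 -2.28 -0.1 0 0 -0.031; 3.48 -2.17 -0.1 0 0 -0.03; 3.54 -2.07 -0.1 0 0 -0.031; 3.6 -1.95 -0.1 0 0 -0.03")

```text
clock: 1.88
tool_pos: [0.3917, 0.2705, 0.2349]
orientation: [-179.9, 0.0, -89.5]
force: [0.8, 0.4, -0.1]
opening: 0.0876
```

```bash
python3 -c "
from h import *
plan([.45,.148,.24],-85)"
```

```text
t 1.88 p [0.3917 0.2705 0.2349] rpy [-1.7988e+02  1.0000e-02 -8.9540e+01] F [ 0.8  0.4 -0.1] open 0.0876
3.71 -1.73 -0.15 -0.001 0 -0.024; 3.75 -1.64 -0.15 -0 0 -0.024; 3.79 -1.56 -0.16 -0.001 0 -0.024; 1.2 -0.45 -0.05 -0 0 -0.007;
```

servo_tool(rows="3.71 -1.73 -0.15 0 0 -0.024; 3.75 -1.64 -0.15 0 0 -0.024; 3.79 -1.56 -0.16 0 0 -0.024; 1.2 -0.45 -0.05 0 0 -0.007; 0.3 0 0 0 0 0")

```text
clock: 2.3
tool_pos: [0.4521, 0.1367, 0.2425]
orientation: [-179.6, 0.1, -84.9]
force: [0.3, -0.1, 0.9]
opening: 0.0879
```

```bash
cat >> h.py <<'E'
def snap(n,tag):
    s=ctrl.snapshot(n);pickle.dump(s,open(f"{tag}.pkl","wb"));cv2.imwrite(f"pics/{tag}.png",s["frame"][:,:,::-1]);return s
E
python3 -c "
from h import *
s=snap('wrist','w1')
plan([.45,.148,.24],-85)
for l in ['mallet_head']:
  print(ctrl.place_of(l,s))
"
```

```text
t 2.35 p [0.4517 0.137  0.2424] rpy [-1.7964e+02  1.4000e-01 -8.4880e+01] F [-0.6 -0.8 -0.5] open 0.0877
-1.11 0.07 0.25 -0.006 0.002 0.002; 
[{'point': [0.557, 0.2897, 0.1197], 'confidence': 0.89}, {'point': [0.4326, 0.2609, 0.1152], 'confidence': 0.72}, {'point': [0.4493, 0.1471, 0.1333], 'confidence': 0.6}]
```

View pics/w1.png

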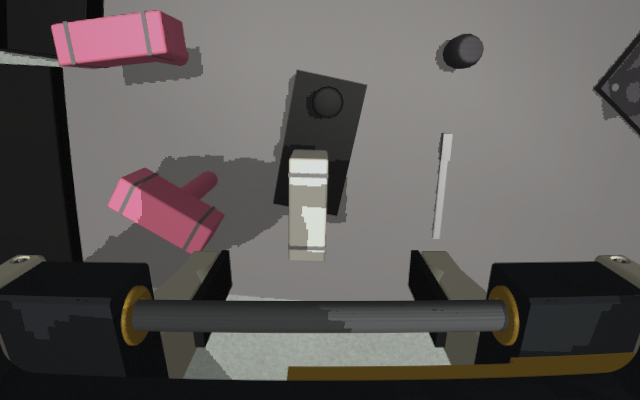

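```bash
python3 - <<'E'
from h import *
s=pickle.load(open("w1.pkl","rb"))
print(s["eye"],s["attitude"])
f=s["frame"][130:280,260:360,::-1]
cv2.imwrite("pics/w1c.png",cv2.resize(f,None,fx=4,fy=4,interpolation=cv2.INTER_CUBIC))
E
```

```text
[0.53429464 0.14339508 0.40258884] [-1.73548641e+01  5.20103327e-02 -8.48977066e+01]
```

View pics/w1c.png

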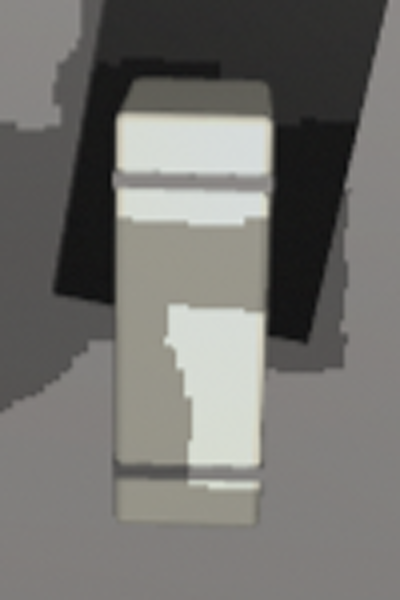

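```bash
python3 - <<'E'
from h import *
s=pickle.load(open("w1.pkl","rb"))
c=[ray(s,(260+p[0]/4,130+p[1]/4),.152) for p in [(117,115),(272,117),(258,523),(116,521)]]
c=np.array(c);print(c.round(4),c.mean(0)); a=(c[0]+c[1]-c[2]-c[3])/2; print(np.linalg.norm(a),np.degrees(np.arctan2(a[1],a[0])),np.linalg.norm(c[0]-c[1]),np.linalg.norm(c[2]-c[3]))
E
```

```text
[[0.4881 0.1609 0.152 ]
 [0.4902 0.1338 0.152 ]
 [0.4118 0.129  0.152 ]
 [0.4098 0.1561 0.152 ]] [0.449976   0.14495851 0.152     ]
0.07849390562356041 3.5247628584912194 0.027203978154556312 0.027245883142306783
```

```bash
python3 - <<'E'
from h import *
s=pickle.load(open("w1.pkl","rb"))
for p in [(222,213),(192,250),(148,170),(112,203)]: print(ray(s,p,.142))
plan([.45,.145,.175],-86.5)
plan([.45,.145,.124],-86.5)
E
```

```text
[0.43992829 0.21043477 0.142     ]
[0.40653152 0.23432658 0.142     ]
[0.46886572 0.26653644 0.142     ]
[0.44029658 0.29656201 0.142     ]
t 2.4 p [0.4514 0.1382 0.2423] rpy [-1.7965e+02  1.4000e-01 -8.4860e+01] F [-0.4  0.2 -0.7] open 0.0875
-0.41 0.07 4.08 -0.004 0.002 0.017; -0.27 0.04 2.65 -0.002 0.001 0.012; 
t 2.4 p [0.4514 0.1382 0.2423] rpy [-1.7965e+02  1.4000e-01 -8.4860e+01] F [-0.4  0.2 -0.7] open 0.0875
-0.23 0.05 4.09 -0.002 0.001 0.01; -0.23 0.05 4.09 -0.002 0.001 0.01; -0.21 0.03 3.65 -0.002 0.001 0.009;
```

servo_tool(rows="-0.5 0.05 2 -0.006 0.002 0.014; -0.2 0.04 2 0 0 0.014; 0 0 2 0 0 0; 0 0 0 0 0 0; 0 0 0 0 0 0", grip=5.0)

```text
clock: 2.82
tool_pos: [0.4495, 0.1508, 0.1821]
orientation: [-179.8, 0.2, -86.4]
force: [-0.0, -0.1, 0.7]
opening: 0.0598
```

```bash
python3 - <<'E'
from h import *
s=snap("wrist","w2")
plan([.45,.145,.124],-86.5)
f=s["frame"][130:400,200:440,::-1]
cv2.imwrite("pics/w2c.png",cv2.resize(f,None,fx=2.2,fy=2.2,interpolation=cv2.INTER_CUBIC))
E
```

```text
t 2.87 p [0.4493 0.1508 0.182 ] rpy [-179.82    0.19  -86.39] F [-0.4 -0.3  0.3] open 0.056
0.42 -0.01 4.08 -0.002 0.002 0.001; 0.18 -0 1.72 -0.001 0.001 0.001;
```

View pics/w2c.png

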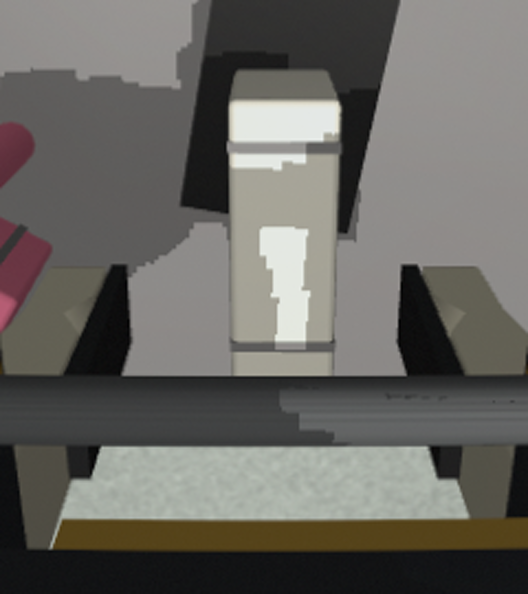

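servo_tool(rows="0.55 0 0.5 0 0 0; 0 0 0 0 0 0", grip=5.0)

```text
clock: 3.03
tool_pos: [0.4501, 0.1467, 0.1784]
orientation: [-179.7, 0.3, -86.2]
force: [-0.6, 0.3, -0.4]
opening: 0.0508
```

```bash
python3 - <<'E'
from h import *
s=snap("wrist","w3")
plan([.45,.145,.124],-86.5)
f=s["frame"][130:400,200:440,::-1]
cv2.imwrite("pics/w3c.png",cv2.resize(f,None,fx=2.2,fy=2.2,interpolation=cv2.INTER_CUBIC))
E
```

```text
t 3.08 p [0.4507 0.1471 0.1791] rpy [-179.64    0.28  -86.26] F [0.  0.9 0.4] open 0.0502
0.17 0.09 4.1 -0.005 0.004 0.003; 0.05 0.02 1.41 -0.001 0.001 0.001;
```

View pics/w3c.png

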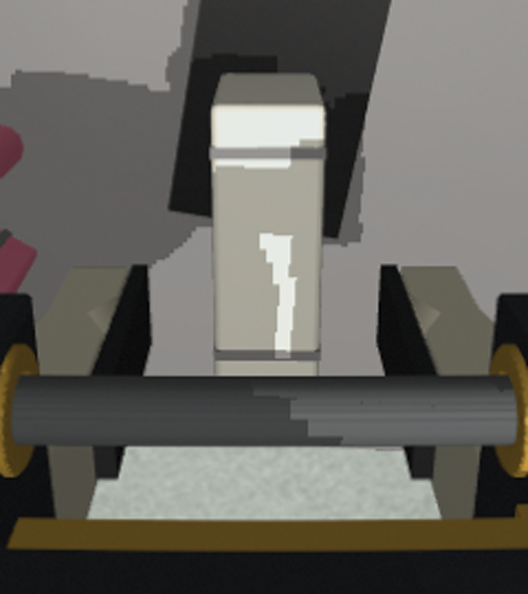

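Head sits centred between the fingers (px ~267 versus 264 in the crop). Descend.

servo_tool(rows="0.15 0.05 2.5 -0.005 0.004 0.003; 0.05 0 2 0 0 0; 0 0 0.8 0 0 0; 0 0 0 0 0 0", grip=5.0)

```text
clock: 3.42
tool_pos: [0.4535, 0.1468, 0.1289]
orientation: [-179.5, 0.3, -86.4]
force: [-0.7, -0.0, 0.8]
opening: 0.05
```

```bash
python3 - <<'E'
from h import *
plan([.45,.145,.124],-86.5)
E
```

```text
t 3.42 p [0.4535 0.1468 0.1289] rpy [-179.48    0.31  -86.43] F [-0.7 -0.   0.8] open 0.05
0.16 0.36 0.48 -0.009 0.005 0.001;
```

servo_tool(rows="0.16 0.36 0.48 -0.009 0.005 0; 0 0 0 0 0 0", grip=5.0)

```text
clock: 3.58
tool_pos: [0.4504, 0.1451, 0.125]
orientation: [-180.0, 0.0, -86.4]
force: [-0.4, 0.3, -0.7]
opening: 0.0497
```

```bash
python3 - <<'E'
from h import *
plan([.45,.145,.124],-86.5)
E
```

```text
t 3.58 p [0.4504 0.1451 0.125 ] rpy [-1.7999e+02  2.0000e-02 -8.6440e+01] F [-0.4  0.3 -0.7] open 0.0497
0.01 0.04 0.1 -0 0 0.001;
```

Vertical and centred; close.

servo_tool(rows="0 0 0 0 0 0; 0 0 0 0 0 0; 0 0 0 0 0 0; 0 0 0 0 0 0; 0 0 0 0 0 0", grip=1.0)

```text
clock: 4.0
tool_pos: [0.4517, 0.1461, 0.1278]
orientation: [-179.8, 0.1, -86.4]
force: [-0.1, 0.4, -3.6]
opening: 0.0276
```

servo_tool(rows="0 0 0 0 0 0; 0 0 0 0 0 0; 0 0 0 0 0 0")

```text
clock: 4.25
tool_pos: [0.4516, 0.1461, 0.1277]
orientation: [-179.8, 0.2, -86.4]
force: [0.5, 0.6, -1.9]
opening: 0.0278
```

servo_tool(rows="0 0 -1 0 0 0; 0 0 -1.5 0 0 0; 0 0 -1.5 0 0 0; 0 0 -1.5 0 0 0")

```text
clock: 4.58
tool_pos: [0.4496, 0.1451, 0.1802]
orientation: [179.9, -0.0, -86.5]
force: [-0.4, -0.1, -4.2]
opening: 0.028
```

```bash
python3 - <<'E'
from h import *
s=ctrl.get_obs();print(s["force"],s["moment"])
plan([.45,.145,.3],-86.5,step=3)
w=snap("scene","s1")
f=w["frame"][140:240,340:460,::-1]
cv2.imwrite("pics/s1c.png",cv2.resize(f,None,fx=5,fy=5,interpolation=cv2.INTER_CUBIC))
for l in ['bottle','holder_rim']: print(ctrl.place_of(l,w))
E
```

```text
[-0.37039629 -0.12850521 -4.24645382] [ 0.01087199 -0.09900822 -0.00827427]
t 4.58 p [0.4496 0.1451 0.1802] rpy [179.87  -0.   -86.48] F [-0.4 -0.1 -4.2] open 0.028
0 -0 -3 0.001 -0 0; 0 -0.01 -3 0 -0 0; 0.01 -0 -3 0.001 -0 0; 0 -0.01 -2.98 0 -0 0; 
[{'point': [0.7303, -0.0352, -0.0015], 'confidence': 0.71}]
[{'point': [0.5802, -0.2143, 0.1276], 'confidence': 0.85}]
```

View pics/s1c.png

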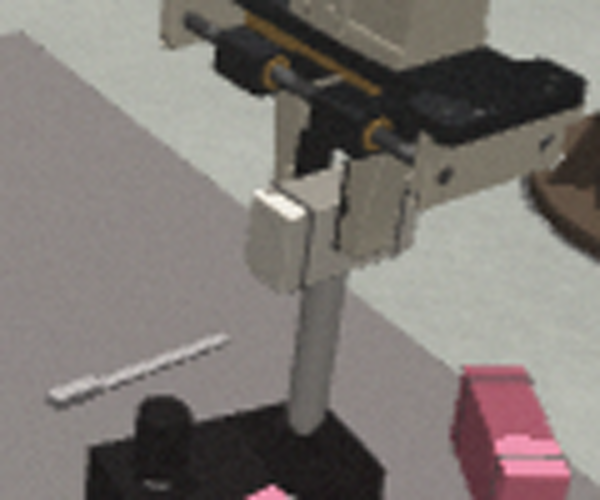

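servo_tool(rows="0 0 -3 0 0 0; 0 0 -3 0 0 0; 0 0 -3 0 0 0; 0 0 -3 0 0 0; 0 0 0 0 0 0")

```text
clock: 5.15
tool_pos: [0.4462, 0.1431, 0.2958]
orientation: [179.2, -0.3, -86.6]
force: [2.2, 1.0, -2.5]
opening: 0.0275
```

```bash
python3 - <<'E'
from h import *
plan([.53,-.10,.3],-86.5)
s=snap("wrist","w4")
E
```

```text
t 5.15 p [0.4462 0.1431 0.2958] rpy [179.18  -0.31 -86.58] F [ 2.2  1.  -2.5] open 0.0275
3.95 -1.1 -0.06 0.002 -0.001 -0; 3.95 -1.1 -0.06 0.002 -0.001 -0; 3.95 -1.1 -0.06 0.002 -0.001 -0; 3.95 -1.1 -0.07 0.003 -0.001 -0; 3.95 -1.1 -0.07 0.002 -0.001 -0.001
3.95 -1.1 -0.07 0.003 -0 -0; 1.07 -0.3 -0.02 0 -0 -0;
```

View pics/w4.png

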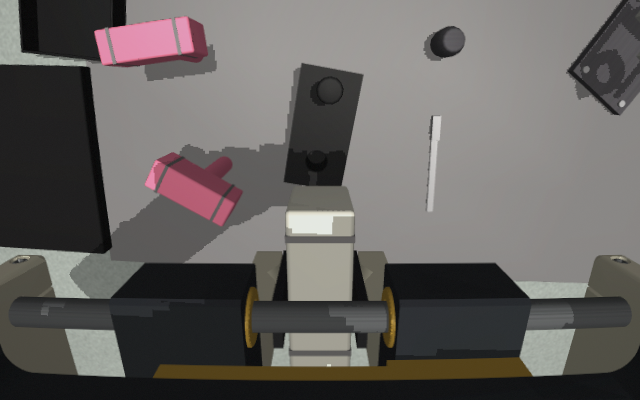

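servo_tool(rows="3.95 -0.5 -0.06 0.002 0 0; 3.95 -0.5 -0.06 0.002 0 0; 3.95 -0.5 -0.06 0.002 0 0; 3.95 -0.5 -0.07 0.003 0 0; 3.95 -0.5 -0.07 0.002 0 0")

```text
clock: 5.62
tool_pos: [0.4788, -0.0519, 0.2857]
orientation: [178.9, -0.2, -85.9]
force: [1.3, -0.6, -4.0]
opening: 0.028
```

servo_tool(rows="3.95 -0.5 -0.06 0.002 0 0; 3.95 -0.5 -0.06 0.002 0 0; 2.5 -0.2 0 0 0 0; 0 0 0 0 0 0; 0 0 0 0 0 0")

```text
clock: 6.03
tool_pos: [0.4932, -0.1659, 0.2731]
orientation: [178.1, -0.1, -86.3]
force: [0.2, 0.7, -3.8]
opening: 0.0278
```

```bash
python3 - <<'E'
from h import *
plan([.581,-.215,.3],-86.5)
s=snap("wrist","w5")
for l in ['holder_rim','holder_foot','holder']: print(l,ctrl.place_of(l,s))
E
```

```text
t 6.03 p [ 0.4932 -0.1659  0.2731] rpy [ 1.7813e+02 -6.0000e-02 -8.6320e+01] F [ 0.2  0.7 -3.8] open 0.0278
2.15 -3.29 -1.17 0.013 -0 0.001; 2.15 -3.31 -1.12 0.013 -0.001 0.001; 1.16 -1.79 -0.58 0.007 -0 0.001; 
holder_rim [{'point': [0.577, -0.2144, 0.1308], 'confidence': 0.95}]
holder_foot [{'point': [0.5788, -0.2172, 0.0939], 'confidence': 0.95}, {'point': [0.614, -0.4333, -0.0004], 'confidence': 0.55}]
holder [{'point': [0.5807, -0.2164, 0.0009], 'confidence': 0.57}]
```

View pics/w5.png

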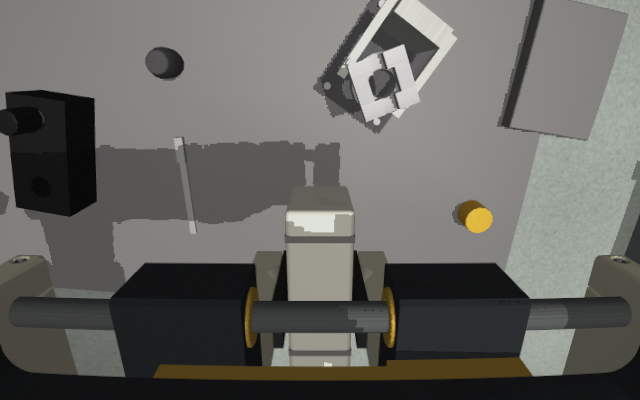

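```bash
python3 - <<'E'
from h import *
s=pickle.load(open("w5.pkl","rb"))
f=s["frame"][30:140,320:450,::-1]
cv2.imwrite("pics/w5c.png",cv2.resize(f,None,fx=5.2,fy=5.2,interpolation=cv2.INTER_CUBIC))
E
```

```text
(no output)
```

View pics/w5c.png

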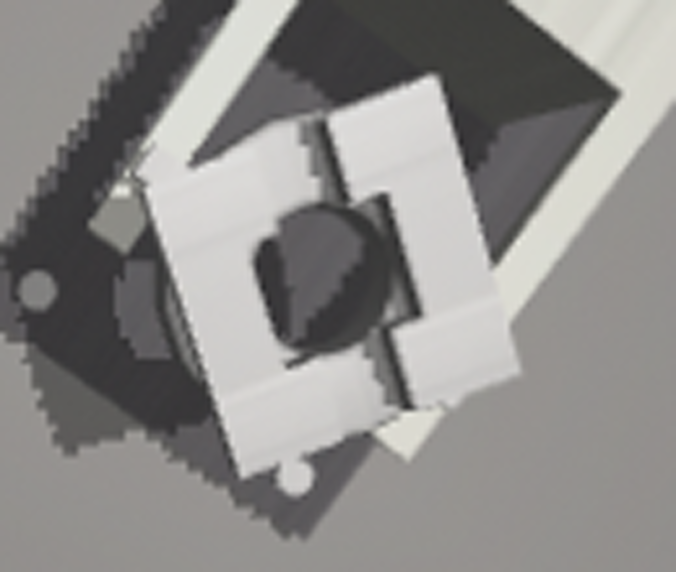

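```bash
python3 - <<'E'
from h import *
s=pickle.load(open("w5.pkl","rb"))
c=np.array([ray(s,(320+p[0]/5.2,30+p[1]/5.2),.125) for p in [(145,180),(437,75),(520,372),(240,475),(325,120),(411,405),(325,118),(312,130)]])
print(c.round(4));print("ctr",c[:4].mean(0))
for a,b in [(3,0),(2,1),(0,1),(3,2),(5,4)]:
    d=c[b]-c[a];print(np.linalg.norm(d),np.degrees(np.arctan2(d[1],d[0])))
E
```

```text
[[ 0.5931 -0.1829  0.125 ]
 [ 0.6113 -0.2258  0.125 ]
 [ 0.5687 -0.2448  0.125 ]
 [ 0.5496 -0.202   0.125 ]
 [ 0.6037 -0.2095  0.125 ]
 [ 0.5624 -0.2281  0.125 ]
 [ 0.604  -0.2095  0.125 ]
 [ 0.6021 -0.2077  0.125 ]]
ctr [ 0.58069307 -0.2138769   0.125     ]
0.047518927835041296 23.691120775489495
0.04663548516035739 23.994540364609993
0.04655781243964313 -66.98498185882349
0.04680273293386856 -65.89911601278484
0.04524730459066609 24.203984557300853
```

```bash
python3 - <<'E'
from h import *
s=pickle.load(open("w5.pkl","rb"))
f=s["frame"][170:390,260:380,::-1]
cv2.imwrite("pics/w5d.png",cv2.resize(f,None,fx=2.7,fy=2.7,interpolation=cv2.INTER_CUBIC))
Rt=R.from_euler("xyz",[178.13,-.06,-86.32],degrees=True)
T=np.array([.4932,-.1659,.2731])
for p in [(287,211),(353,211),(292,187),(348,187),(287,239),(353,239)]:
    # ray in tool frame, plane tool z=-0.0243
    K=s["K"];e=Rt.inv().apply(s["eye"]-T)
    q=ray(s,p,0.0);v=Rt.inv().apply(q-s["eye"])
    for zz in (-.0243,.0177):
        x=e+v*(zz-e[2])/v[2];print(p,zz,x.round(4))
print("cam in tool",e)
E
```

```text
(287, 211) -0.0243 [-0.0125 -0.0377 -0.0243]
(287, 211) 0.0177 [-0.0164 -0.0235  0.0177]
(353, 211) -0.0243 [ 0.0137 -0.0377 -0.0243]
(353, 211) 0.0177 [ 0.0179 -0.0235  0.0177]
(292, 187) -0.0243 [-0.0102 -0.0476 -0.0243]
(292, 187) 0.0177 [-0.0135 -0.0364  0.0177]
(348, 187) -0.0243 [ 0.0115 -0.0476 -0.0243]
(348, 187) 0.0177 [ 0.015  -0.0364  0.0177]
(287, 239) -0.0243 [-0.0128 -0.0257 -0.0243]
(287, 239) 0.0177 [-0.0169 -0.0078  0.0177]
(353, 239) -0.0243 [ 0.0141 -0.0257 -0.0243]
(353, 239) 0.0177 [ 0.0183 -0.0077  0.0177]
cam in tool [ 0.00030889 -0.08353112 -0.15955102]
```

View pics/w5d.png

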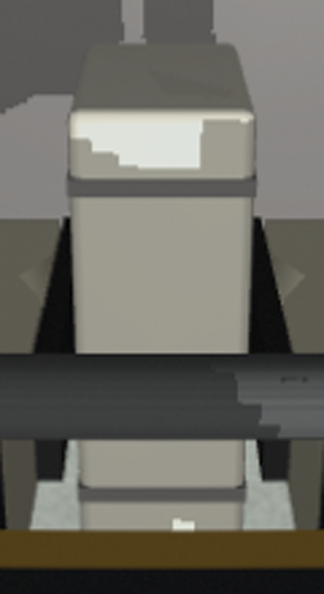

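```bash
python3 - <<'E'
from h import *
plan([.5825,-.2135,.275],-78,step=3)
E
```

```text
t 6.23 p [ 0.4941 -0.1639  0.2751] rpy [ 1.783e+02 -1.000e-01 -8.609e+01] F [ 0.   0.6 -3.2] open 0.0279
1.64 -2.51 -0.07 0.009 0 -0.042; 1.75 -2.44 -0.04 0.009 0 -0.042; 1.85 -2.36 -0.03 0.009 0 -0.042; 0.73 -0.86 0 0.003 0 -0.015;
```

servo_tool(rows="1.64 -2.51 -0.07 0.009 0 -0.042; 1.75 -2.44 -0.04 0.009 0 -0.042; 1.85 -2.36 -0.03 0.009 0 -0.042; 0.73 -0.86 0 0.003 0 -0.015; 0 0 0 0 0 0")

```text
clock: 6.65
tool_pos: [0.5866, -0.2078, 0.2763]
orientation: [-179.7, 0.0, -77.0]
force: [-0.9, 0.1, -4.5]
opening: 0.0277
```

```bash
python3 - <<'E'
from h import *
plan([.5825,-.2135,.270],-78,step=3)
E
```

```text
t 6.65 p [ 0.5866 -0.2078  0.2763] rpy [-1.7966e+02  2.0000e-02 -7.6980e+01] F [-0.9  0.1 -4.5] open 0.0277
0.47 0.53 0.63 -0.006 0 0.018;
```

servo_tool(rows="0.47 0.53 0.6 -0.006 0 0.018; 0 0 0 0 0 0; 0 0 0 0 0 0")

```text
clock: 6.9
tool_pos: [0.5816, -0.2108, 0.2691]
orientation: [179.9, 0.1, -78.0]
force: [-0.1, -0.3, -2.8]
opening: 0.0277
```

```bash
python3 - <<'E'
from h import *
plan([.5825,-.2135,.270],-78,step=3)
for n,t,(x,y) in [("scene","s2",(250,90)),("side","d2",(270,160)),]:
    w=snap(n,t)
    f=w["frame"][y:y+120,x:x+110,::-1]
    cv2.imwrite(f"pics/{t}c.png",cv2.resize(f,None,fx=5,fy=5,interpolation=cv2.INTER_CUBIC))
w=snap("wrist","w6")
E
```

```text
t 6.9 p [ 0.5816 -0.2108  0.2691] rpy [ 1.799e+02  8.000e-02 -7.800e+01] F [-0.1 -0.3 -2.8] open 0.0277
0.28 -0.03 -0.09 0.002 0.001 0;
```

View pics/s2c.png

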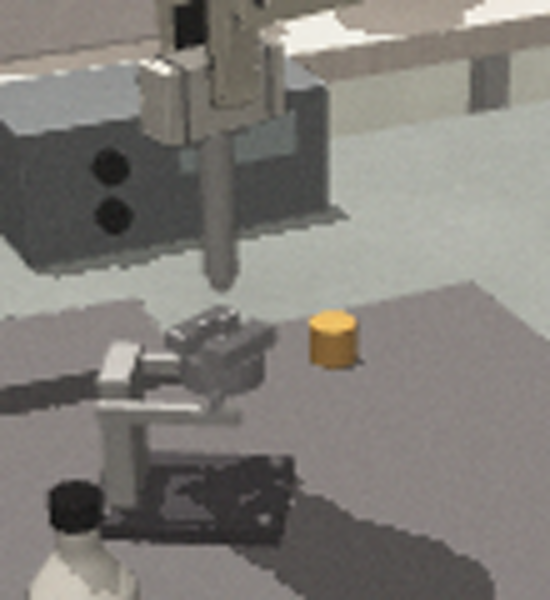

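View pics/d2c.png

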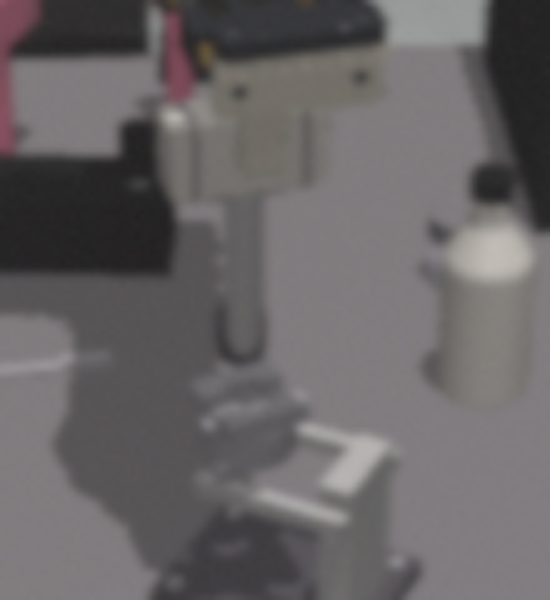

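View pics/w6.png

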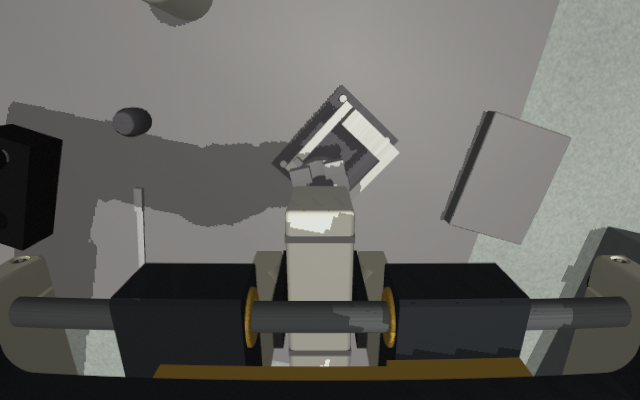

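```bash
python3 - <<'E'
from h import *
T=np.array([.5816,-.2108,.2691]); ax=T+.0018*np.array([-.978,-.208,0]); print(ax)
pts={"tip":ax-[0,0,.1177],"headbot":ax-[0,0,.0177],"rim":[.5807,-.2139,.125],
 "c0":[.5931,-.1829,.125],"c1":[.6113,-.2258,.125],"c2":[.5687,-.2448,.125],"c3":[.5496,-.202,.125]}
for t,(x,y) in [("s2",(250,90)),("d2",(270,160))]:
    s=pickle.load(open(t+".pkl","rb"))
    img=cv2.imread(f"pics/{t}c.png")
    for k,v in pts.items():
        p=(proj(s,v)[0]-[x,y]+.5)*5-.5;print(t,k,p.round(0))
        cv2.circle(img,tuple(int(q) for q in p),3,(0,0,255),-1)
    cv2.imwrite(f"pics/{t}m.png",img)
E
```

```text
[ 0.5798396 -0.2111744  0.2691   ]
s2 tip [219. 289.]
s2 headbot [213. 125.]
s2 rim [217. 328.]
s2 c0 [219. 354.]
s2 c1 [162. 330.]
s2 c2 [215. 303.]
s2 c3 [273. 325.]
d2 tip [245. 347.]
d2 headbot [243. 178.]
d2 rim [247. 392.]
d2 c0 [267. 358.]
d2 c1 [308. 403.]
d2 c2 [227. 428.]
d2 c3 [187. 381.]
```

View pics/s2m.png

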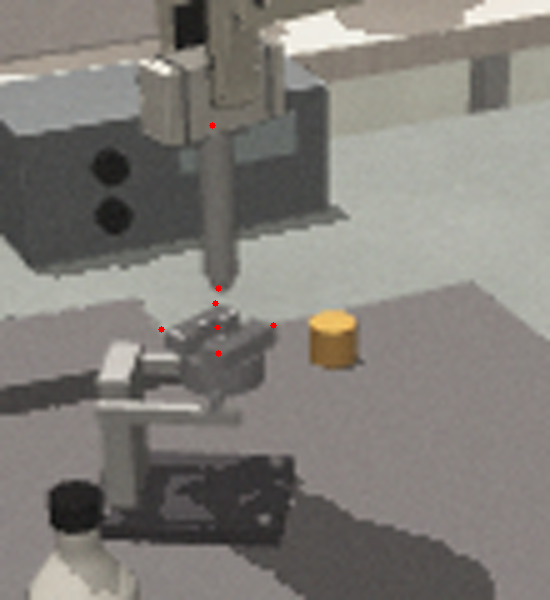

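View pics/d2m.png

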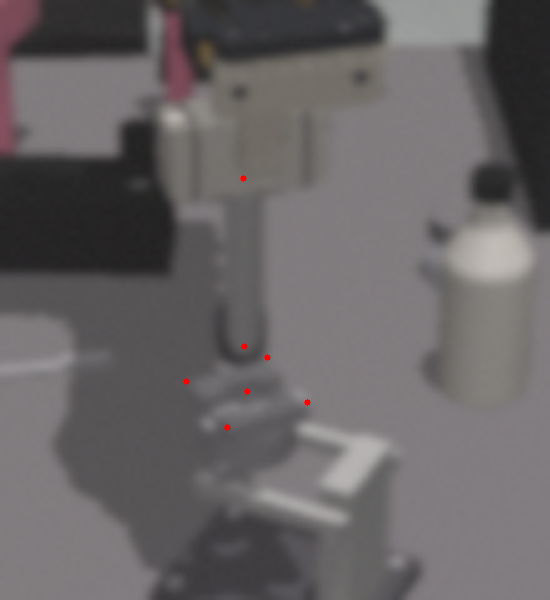

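```bash
cat >> h.py <<'E'
def handle(s,ax,top=-.03,bot=-.100,ref=.0177,hw=5):
    """ax: predicted axis pt at TCP height; returns centre offsets per z"""
    g=cv2.cvtColor(s["frame"],cv2.COLOR_RGB2GRAY).astype(float)
    out=[]
    for dz in np.linspace(top,bot,15):
        p=proj(s,ax+[0,0,dz])[0]
        row=cv2.getRectSubPix(g.astype(np.float32),(41,1),(float(p[0]),float(p[1])))[0]
        out.append((dz,p,row))
    return out
E
python3 - <<'E'
from h import *
ax=np.array([.5798,-.2112,.2691])
for t in ["s2","d2"]:
    s=pickle.load(open(t+".pkl","rb"))
    for dz,p,row in handle(s,ax)[::2]:
        print(t,round(dz,3),p.round(1),row[10:31].astype(int))
E
```

```text
s2 -0.03 [292.3 118.8] [ 77  78  80  81  82  79  81  79  92 101 101  99  93  89  92 102 103 104
 102 104 104]
s2 -0.04 [292.4 122.2] [ 72  74  74  85 101 102  96  92  96 100 102 100  94  86  84  87  85  83
  77  71  71]
s2 -0.05 [292.6 125.5] [ 71  71  70  71  70  71  71  82  94 100 101 100  96  86  76  73  74  75
  73  72  72]
s2 -0.06 [292.7 128.9] [ 72  69  73  73  70  71  74  79  92  99 104  99  93  85  74  72  73  72
  70  72  72]
s2 -0.07 [292.8 132.1] [ 73  73  72  72  74  74  71  77  95 102 100  98  95  84  71  72  73  70
  71  72  71]
s2 -0.08 [292.9 135.4] [ 73  74  73  70  71  70  74  79  96 103 104  99  93  80  78  92  89  94
 105 108 106]
s2 -0.09 [293.  138.6] [ 95  94 104 105 105 106 103  93  98 102 101 101  93  96 133 174 173 174
 175 173 172]
s2 -0.1 [293.2 141.8] [171 171 170 171 171 172 164 131  96 101 102 100  95  94 124 170 173 171
 172 172 172]
d2 -0.03 [318.3 199.5] [105 106 110 110 108 105 101  97  98  99 100  99  97  98 106 114 119 121
 122 123 124]
d2 -0.04 [318.3 203. ] [116 116 117 118 120 117 109 100  96  97  97  96  96 100 108 118 123 125
 125 124 124]
d2 -0.05 [318.4 206.4] [ 85  85  85  88  95 103 104  99  96  96  97  96  95  99 108 118 123 125
 125 125 125]
d2 -0.06 [318.4 209.8] [ 84  85  85  86  89  93  96  96  95  96  96  96  95 100 109 118 123 124
 125 125 125]
d2 -0.07 [318.4 213.2] [ 85  85  85  86  89  93  96  96  96  97  97  96  96  99 109 119 123 125
 125 125 125]
d2 -0.08 [318.5 216.6] [ 85  85  85  86  90  95  97  96  96  97  97  96  95 100 109 118 123 125
 125 125 125]
d2 -0.09 [318.5 219.9] [ 85  84  85  84  82  82  84  90  94  96  97  95  95  99 108 118 123 124
 125 125 125]
d2 -0.1 [318.5 223.2] [ 85  85  83  79  73  69  74  85  93  96  96  95  92  91  98 111 121 124
 125 125 125]
```

servo_tool(rows="0.28 -0.03 0.8 0.002 0.001 0; 0 0 0.8 0 0 0; 0 0 0 0 0 0")

```text
clock: 7.3
tool_pos: [0.5824, -0.2133, 0.2535]
orientation: [-179.8, -0.0, -78.0]
force: [-0.2, -0.3, -4.2]
opening: 0.0278
```

```bash
python3 - <<'E'
from h import *
plan([.5825,-.2135,.243],-78,step=3)
E
```

```text
t 7.3 p [ 0.5824 -0.2133  0.2535] rpy [-1.7978e+02 -2.0000e-02 -7.7950e+01] F [-0.2 -0.3 -4.2] open 0.0278
0.02 -0 1.05 -0.004 -0 0.001;
```

servo_tool(rows="0.02 0 0.4 -0.004 0 0; 0 0 0.4 0 0 0; 0 0 0.4 0 0 0; 0 0 0 0 0 0")

```text
clock: 7.63
tool_pos: [0.5819, -0.2136, 0.2395]
orientation: [179.9, 0.0, -78.0]
force: [-0.7, 0.3, -3.2]
opening: 0.0278
```

```bash
python3 - <<'E'
from h import *
plan([.5825,-.2135,.23],-78,step=3)
for n,t,(x,y) in [("scene","s3",(250,90)),("side","d3",(270,160)),]:
    w=snap(n,t)
    f=w["frame"][y+20:y+100,x:x+80,::-1]
    cv2.imwrite(f"pics/{t}c.png",cv2.resize(f,None,fx=6,fy=6,interpolation=cv2.INTER_CUBIC))
a=cv2.imread("pics/s3c.png");b=cv2.imread("pics/d3c.png");cv2.imwrite("pics/sd3.png",cv2.resize(np.hstack([a,b]),(800,400)))
E
```

```text
t 7.63 p [ 0.5819 -0.2136  0.2395] rpy [179.9    0.   -77.98] F [-0.7  0.3 -3.2] open 0.0278
-0 -0.06 0.95 0.002 0 0;
```

View pics/sd3.png

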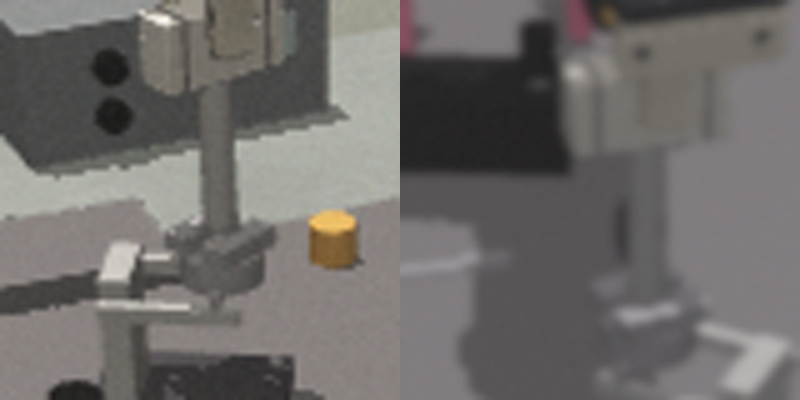

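servo_tool(rows="0 -0.06 0.3 0.002 0 0; 0 0 0.3 0 0 0; 0 0 0.3 0 0 0")

```text
clock: 7.98
tool_pos: [0.5837, -0.2138, 0.2322]
orientation: [-179.8, -0.1, -78.0]
force: [-0.9, 1.8, -1.8]
opening: 0.0276
```

servo_tool(rows="0 0 0.3 0 0 0; 0 0 0.3 0 0 0")

```text
clock: 8.15
tool_pos: [0.5835, -0.2132, 0.2257]
orientation: [-179.8, -0.0, -78.0]
force: [-1.6, 1.0, -2.6]
opening: 0.0281
```

servo_tool(rows="0 0.1 0.4 -0.003 0 0; 0 0 0.4 0 0 0; 0 0 0.4 0 0 0")

```text
clock: 8.4
tool_pos: [0.5827, -0.2134, 0.2126]
orientation: [-179.9, -0.0, -78.0]
force: [0.9, 0.9, -3.0]
opening: 0.0277
```

servo_tool(rows="0 0 0.4 0 0 0; 0 0 0.4 0 0 0; 0 0 0.4 0 0 0")

```text
clock: 8.65
tool_pos: [0.5828, -0.2134, 0.1991]
orientation: [-179.9, -0.0, -77.9]
force: [-0.2, 1.6, -2.9]
opening: 0.0276
```

```bash
python3 - <<'E'
from h import *
print(ctrl.get_obs()["moment"])
plan([.5825,-.2135,.157],-78,step=3)
E
```

```text
[ 0.4566342   0.07908259 -0.01839786]
t 8.65 p [ 0.5828 -0.2134  0.1991] rpy [-1.7995e+02 -4.0000e-02 -7.7950e+01] F [-0.2  1.6 -2.9] open 0.0276
0 0.03 3 -0.001 -0.001 0.001; 0 0.01 1.21 0 0 -0;
```

servo_tool(rows="-0.06 0 0.5 0 0 0; 0 0 0.5 0 0 0; 0 0 0.5 0 0 0; 0 0 0.5 0 0 0; 0 0 0.5 0 0 0")

```text
clock: 9.07
tool_pos: [0.5827, -0.2132, 0.1713]
orientation: [-180.0, -0.1, -77.9]
force: [0.4, 0.3, -2.0]
opening: 0.0278
```

```bash
python3 - <<'E'
from h import *
print(ctrl.get_obs()["moment"])
plan([.5825,-.2135,.157],-78,step=3)
E
```

```text
[ 0.29329442  0.06480361 -0.01272213]
t 9.07 p [ 0.5827 -0.2132  0.1713] rpy [-1.7996e+02 -8.0000e-02 -7.7950e+01] F [ 0.4  0.3 -2. ] open 0.0278
0.02 0.03 1.43 -0.001 -0.001 0.001;
```

servo_tool(rows="-0.04 0 0.4 0 0 0; 0 0 0.4 0 0 0; 0 0 0.4 0 0 0; 0 0 0 0 0 0")

```text
clock: 9.4
tool_pos: [0.5819, -0.2129, 0.1563]
orientation: [179.9, -0.0, -78.0]
force: [-0.6, 1.0, -4.1]
opening: 0.0274
```

servo_tool(rows="0 0 0.15 0 0 0; 0 0 0.15 0 0 0; 0 0 0 0 0 0")

```text
clock: 9.65
tool_pos: [0.5822, -0.213, 0.1532]
orientation: [179.9, -0.1, -78.0]
force: [0.1, 0.4, -2.7]
opening: 0.0276
```

servo_tool(rows="0 0 0.12 0 0 0; 0 0 0.1 0 0 0; 0 0 0 0 0 0")

```text
clock: 9.9
tool_pos: [0.5826, -0.2131, 0.1514]
orientation: [180.0, -0.1, -77.9]
force: [-0.9, 0.2, -3.5]
opening: 0.0276
```

servo_tool(rows="0 0 0.1 0 0 0; 0 0 0.1 0 0 0; 0 0 0 0 0 0")

```text
clock: 10.15
tool_pos: [0.5827, -0.2132, 0.1506]
orientation: [-180.0, -0.1, -77.9]
force: [-2.0, 1.9, 0.4]
opening: 0.0277
```

servo_tool(rows="0 0 0.08 0 0 -0.03; 0 0 0.05 0 0 -0.03; 0 0 0.05 0 0 -0.03")

```text
clock: 10.4
tool_pos: [0.5828, -0.213, 0.15]
orientation: [-179.9, -0.1, -72.6]
force: [-0.7, 0.4, -0.5]
opening: 0.0276
```

```bash
python3 - <<'E'
from h import *
print(ctrl.get_obs()["moment"])
plan([.5825,-.2131,.15],-66,step=3)
E
```

```text
[ 0.57838131  0.39587318 -0.05027579]
t 10.4 p [ 0.5828 -0.213   0.15  ] rpy [-1.7991e+02 -1.4000e-01 -7.2640e+01] F [-0.7  0.4 -0.5] open 0.0276
-0 0.03 -0 -0.001 -0.003 -0.116;
```

servo_tool(rows="0 0 0.12 0 0 -0.03; 0 0 0.08 0 0 -0.02; 0 0 0.08 0 0 -0.02")

```text
clock: 10.65
tool_pos: [0.583, -0.2126, 0.1479]
orientation: [-179.9, -0.1, -68.4]
force: [-1.4, 2.0, -2.2]
opening: 0.0276
```

```bash
python3 - <<'E'
from h import *
print(ctrl.get_obs()["moment"])
plan([.5825,-.2131,.15],-66,step=3)
E
```

```text
[0.63977254 0.34637511 0.06615383]
t 10.65 p [ 0.583  -0.2126  0.1479] rpy [-1.7985e+02 -1.5000e-01 -6.8360e+01] F [-1.4  2.  -2.2] open 0.0276
0.03 0.06 -0.21 -0.003 -0.003 -0.041;
```

servo_tool(rows="-0.05 0.03 0.1 0 0 -0.02; 0 0 0.1 0 0 -0.015; 0 0 0.1 0 0 0")

```text
clock: 10.9
tool_pos: [0.5826, -0.2122, 0.1441]
orientation: [-179.9, -0.2, -66.1]
force: [0.1, -0.1, -3.6]
opening: 0.0278
```

```bash
python3 - <<'E'
from h import *
print(ctrl.get_obs()["moment"])
plan([.5825,-.2131,.15],-66,step=3)
E
```

```text
[-0.07961458 -0.00361124 -0.03209742]
t 10.9 p [ 0.5826 -0.2122  0.1441] rpy [-1.7986e+02 -1.6000e-01 -6.6120e+01] F [ 0.1 -0.1 -3.6] open 0.0278
0.08 0.04 -0.59 -0.002 -0.003 -0.002;
```

servo_tool(rows="0 0 0.1 0 0 0; 0 0 0.08 0 0 0; 0 0 0 0 0 0")

```text
clock: 11.15
tool_pos: [0.5826, -0.2124, 0.1421]
orientation: [-179.9, -0.2, -66.2]
force: [-1.9, 2.0, 1.8]
opening: 0.0279
```

servo_tool(rows="0 0 0.08 0 0 0; 0 0 0.08 0 0 0")

```text
clock: 11.32
tool_pos: [0.5827, -0.2124, 0.1413]
orientation: [-179.9, -0.2, -66.2]
force: [-2.4, 1.5, 3.4]
opening: 0.0279
```

servo_tool(rows="0 0 -0.04 0 0 0; 0 0 0 0 0 0")

```text
clock: 11.48
tool_pos: [0.5826, -0.2124, 0.1422]
orientation: [-179.8, -0.2, -66.2]
force: [-2.0, 1.3, 0.6]
opening: 0.0277
```

```bash
python3 - <<'E'
from h import *
for n,t,(x,y) in [("scene","s4",(250,110)),("side","d4",(270,180)),]:
    w=snap(n,t)
    f=w["frame"][y:y+80,x:x+80,::-1]
    cv2.imwrite(f"pics/{t}c.png",cv2.resize(f,None,fx=5,fy=5,interpolation=cv2.INTER_CUBIC))
a=cv2.imread("pics/s4c.png");b=cv2.imread("pics/d4c.png");cv2.imwrite("pics/sd4.png",np.hstack([a,b]))
E
```

```text
(no output)
```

View pics/sd4.png

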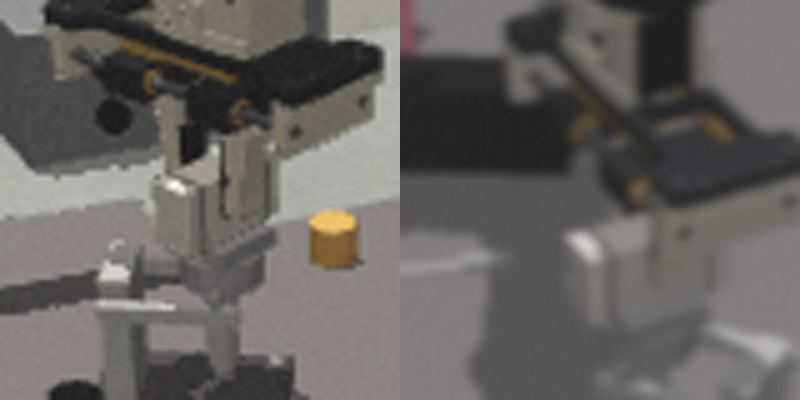

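The images show the head lying on the ring and the handle sticking out below it. Opening the gripper.

servo_tool(rows="0 0 0 0 0 0; 0 0 0 0 0 0; 0 0 0 0 0 0; 0 0 0 0 0 0; 0 0 0 0 0 0", grip=5.5)

```text
clock: 12.0
tool_pos: [0.5844, -0.2132, 0.1424]
orientation: [-179.7, -0.3, -66.2]
force: [-0.4, -0.3, 1.1]
opening: 0.0531
```

```bash
python3 - <<'E'
from h import *
print(ctrl.get_obs()["moment"])
plan([.5825,-.2131,.25],-66,step=3)
w=snap("wrist","w8")
E
```

```text
[-0.05380498 -0.06494161  0.00020429]
t 12.0 p [ 0.5844 -0.2132  0.1424] rpy [-179.71   -0.34  -66.15] F [-0.4 -0.3  1.1] open 0.0531
-0.01 0.03 -3 -0.001 -0.002 -0.001; -0.01 0.04 -3 -0.002 -0.002 -0.001; -0.02 0.04 -3 -0.001 -0.001 -0; -0.01 0.02 -1.76 -0.001 -0.001 -0.001;
```

View pics/w8.png

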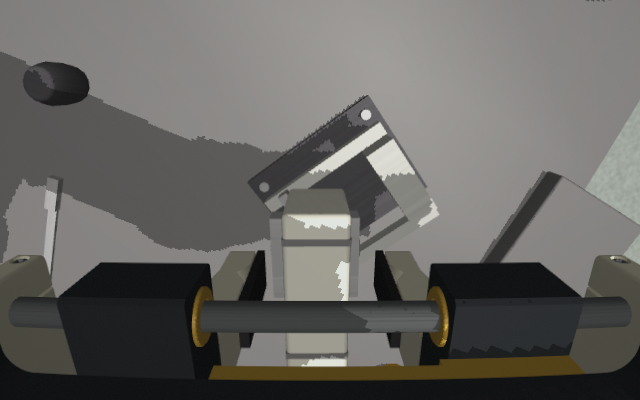

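Fingers are clear on both sides of the head (gaps at px 265–283 and 350–375). Retreat straight up.

servo_tool(rows="0 0 -1 0 0 0; 0 0 -2 -0.002 -0.002 0; 0 0 -3 0 0 0; 0 0 -3 0 0 0; 0 0 -3 0 0 0", grip=5.5)

```text
clock: 12.47
tool_pos: [0.5798, -0.2124, 0.261]
orientation: [179.5, 0.2, -66.2]
force: [0.3, -0.3, 0.7]
opening: 0.055
```

servo_tool(rows="0 2 -2 0 0 0; 0 3 -1 0 0 0; 0 3 0 0 0 0; 0 0 0 0 0 0; 0 0 0 0 0 0")

```text
clock: 12.88
tool_pos: [0.5079, -0.2469, 0.3066]
orientation: [-179.8, -0.4, -66.1]
force: [0.7, 0.1, 0.6]
opening: 0.0549
```

```bash
python3 - <<'E'
from h import *
plan([.5825,-.2131,.25],-66,step=3)
for n,t,(x,y) in [("scene","s5",(250,110)),("side","d5",(270,180)),]:
    w=snap(n,t)
    for l in ['mallet_head','mallet']: print(n,l,ctrl.place_of(l,w))
    f=w["frame"][y:y+80,x:x+80,::-1]
    cv2.imwrite(f"pics/{t}c.png",cv2.resize(f,None,fx=5,fy=5,interpolation=cv2.INTER_CUBIC))
a=cv2.imread("pics/s5c.png");b=cv2.imread("pics/d5c.png");cv2.imwrite("pics/sd5.png",np.hstack([a,b]))
w=snap("wrist","w9")
print(ctrl.place_of('mallet_head',w))
E
```

```text
t 12.88 p [ 0.5079 -0.2469  0.3066] rpy [-179.78   -0.45  -66.07] F [0.7 0.1 0.6] open 0.0549
-0.03 -2.46 1.71 -0.001 -0.002 -0; -0.03 -2.46 1.71 -0.001 -0.003 -0; -0.02 -2.46 1.71 -0.001 -0.002 -0.001; -0.01 -0.79 0.55 -0.001 -0.001 -0; 
scene mallet_head [{'point': [0.5564, 0.2947, 0.122], 'confidence': 0.84}, {'point': [0.5817, -0.2141, 0.1418], 'confidence': 0.73}, {'point': [0.4308, 0.2631, 0.1222], 'confidence': 0.71}]
scene mallet [{'point': [0.4301, 0.2582, -0.0019], 'confidence': 0.75}, {'point': [0.4863, 0.1409, -0.0011], 'confidence': 0.5}]
side mallet_head [{'point': [0.4273, 0.2589, 0.1198], 'confidence': 0.9}, {'point': [0.5819, -0.2109, 0.1458], 'confidence': 0.81}]
side mallet [{'point': [0.5833, -0.2162, 0.0237], 'confidence': 0.83}, {'point': [0.5599, 0.2982, 0.0021], 'confidence': 0.39}]
[{'point': [0.5806, -0.2107, 0.1498], 'confidence': 0.86}]
```

View pics/sd5.png

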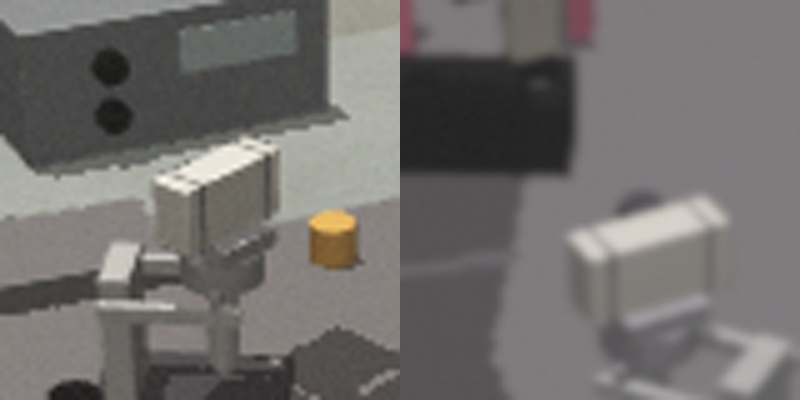

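View pics/w9.png

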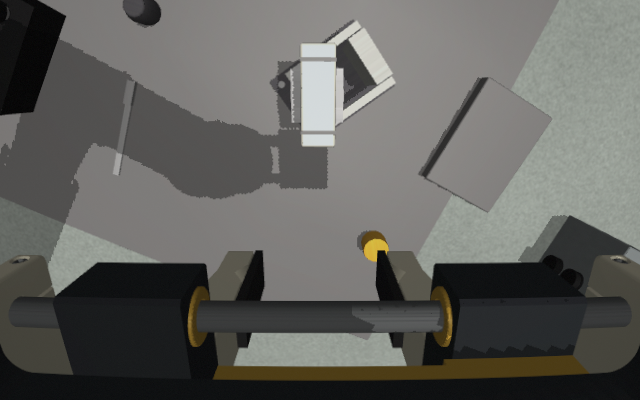

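View pics/s5.png

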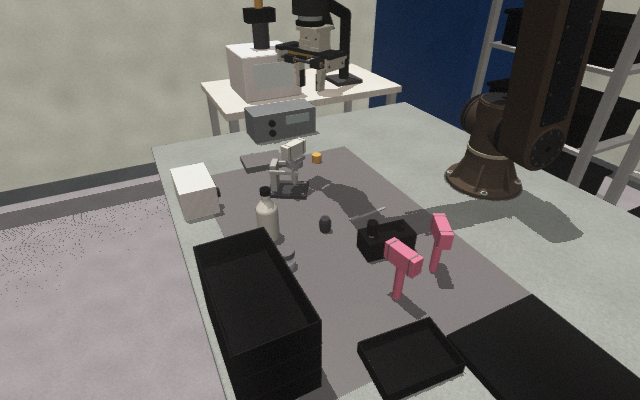

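```bash
python3 -c "
from plant import ctrl
print(ctrl.close_job())"
```

```text
the job is handed in; nothing more can be done
None
```

The white-headed mallet is hanging in the ring holder with its head home on the rim. I've handed the job in at about 13 s of the 58 s allowed.

- **Insertion:** I gripped the head across its width, lifted the mallet out of the block and lowered it handle first through the ring. The pin met the rim at about 4 N of pressure. I then turned it about 12° under light pressure until it dropped the 9 mm into the slot.
- **Forces:** The wrist readings at the end of each move put the push on the ring at about 7 N at most, against the 25 N limit. I only had readings at those moments.
- **Final checks:** After I let go and backed off, the side, scene and wrist pictures gave the head centre at 0.146, 0.142 and 0.150 m. Fully home should be 0.146 m, so they agree within the networks' accuracy of about 4 mm. The head looks level and lines up with the slot direction.
- **Rest of the bench:** The pink mallets and the other things in view in the last pictures look where they were.
- **A reading that was off:** In the last scene picture the network missed the white mallet as a whole and reported something at the block with a 0.5 confidence. The picture shows the block's large hole empty, so I took this as a false report.

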